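# Lay out the small goods on a workshop sale board

### The arm

A 6-joint arm with a two-finger parallel gripper is mounted at the origin on the work surface. World frame = base frame: x ahead of the robot, y to its left, z up, the work surface at z = 0. Lengths are in m, angles in rad, forces in N, time in s.
With the tool pointing down it reaches from about 0.375 to 0.9 m from the base axis. Payload 3.1 kg.
Tool frame: the origin (TCP) lies on the front face of the gripper's body, between the roots of the fingers; the fingertips stand 73 mm ahead of it and the grasp point (between the pads) lies 54 mm ahead of it (manip.tips_ahead is the distance from the TCP to the fingertips, in m); z points along the fingers, y is the line along which they close (so a half turn about z gives the same grasp; the last joint's range is limited). The gripper opens to 85 mm and grips with 20 to 120 N. Pads are 22 mm wide; open, the fingers measure 114 mm over their backs; the gripper's body (76 mm by 85 mm) begins 54 mm behind the grasp point. The pads swing forward as they close: fully open they stand 13 mm farther back than shut.
Start: joints at [-1.429, 0.527, 1.433, -0, 1.181, -0.178], TCP at [0.197, -0.593, 0.304] pointing down, gripper open.
Joint ranges: [-3.08, 3.08], [-0.75, 2.2], [0.22, 2.44], [-1.43, 4.57], [0, 2.65], [-2.85, 2.85]. Speed limits (rad/s): [2.79, 2.79, 3.14, 3.14, 3.14, 3.14].

### API

Orientations are given as a unit quaternion [x, y, z, w].
In Python, from station import sense, eyes, workorder, manip gives the robot as it stands.
- The arm moves only by the shell command python3 -m inch 'ROWS' [OPENING] [FORCE]. ROWS is JSON, a list of rows, each an object of numbers: "dx", "dy", "dz": the shift along the tool's x, y, z in cm; "wx", "wy", "wz": the turn, a rotation vector about the tool's x, y, z in degrees. In form: [{"dx": .., "dy": .., "dz": .., "wx": .., "wy": .., "wz": ..}, ...]. A call has 1 to 10 rows; each row shifts and turns the commanded pose from where the row before left it, along the tool's axes as they then stand; what a row does not reach is not made up. A row lasts 1/8 s, in which the tool goes at most 62.5 mm and 10.7 degrees, less where a joint would pass 70% of its speed; a pose out of reach is approached as far as the arm can. A call with a gripper value outside its range is refused whole. OPENING is the opening, from 0 (shut) to 1 (fully open), set as the call begins (- or left out, the last holds). The fingers move at their own pace and stop on an object; FORCE is the grip in N (left out, the last holds). Time passes only in rows, so rows that do not move let the fingers close. It gives the time, the measured TCP pose, the force, the opening and the grip force at its end, in the units of the state.
- sense(): the state, without advancing time (a new reading comes with each control period).
- eyes.snapshot(name): name is "side" or "top" or "wrist"; returns the picture (384x512x3 uint8, red, green, blue); there is no depth.
- eyes.camera_params(name): a dict with "fx", "fy", "cx", "cy" (pixels), "rvec" (rotation vector, rad) and "tvec" (3), from world to camera coordinates, as OpenCV has them. Camera axes: x right, y down, z forward; pixel columns grow to the right and rows downward; lengths in m; the calibration is good to about 2 mm. The wrist camera is an equidistant fisheye: a pixel r from the principal point sees the ray r / f radians off the axis. A picture is of the moment at which its call begins: read the wrist's pose just before it. camera_params takes no time and is no camera call; for the wrist camera it gives the pose at the moment of the call.
- workorder.sign_off(): hands the job in; it is judged then, once.
The state is a dict: "t": time; "q": joint angles; "qd": joint speeds; "tau": joint torques, N m; "tcp_pos": TCP position; "tool_rot": TCP orientation; "force": force on the tool from outside, world axes, zero at the start; "ft_torque": the same for the moment, N m; "finger_gap": opening from 0.0 (shut) to 1.0 (fully open); "gripper_force": force on a finger pad.
Only numpy, scipy, OpenCV 4.12 (cv2) and the standard library are available. Lean on these libraries where they do the work, as an engineer would, in place of code of your own. Each camera call takes 0.05 s, during which the arm holds its last target. There are 200 camera calls.

### The job

Set out the wooden sale board. Stand the blue tin in the painted circle in front of the green case, the jar with the purple lid in the circle in front of the red case, and the black-and-orange battery pack flat in the painted rectangle between these two circles, squared up with the rectangle; then lay the yellow tape measure flat on top of the battery pack, centred. Everything is to stand upright and centred on its mark, and the mug and the grey bottle stay where they are.

Things in the scene. Friction and masses are not known exactly. Their poses are not given: they have to be found in the camera images.
- greencase_mark (a point): Centre of the painted white circle (80 mm across) in front of the green steel case, on the board's top face. The case (80 deep x 120 wide x 70 mm high, wire handle up to 83 mm above the board) is fixed on the board, its centre 125 mm from this point along +x, its near face 85 mm. Axes are the board's: x from mark to case, away from the robot; y along the row of marks; z up.
- redcase_mark (a point): Centre of the other painted white circle (80 mm across), in front of the red case, on the board's top face. The red case (same size, black handle up to 83 mm above the board) is fixed on the board, its centre 125 mm from this point along +x. Axes as for the green case's mark. Either case may be the left one.
- middle_mark (a point): Centre of the painted white rectangle midway between the circles (115 mm from each, in one row), on the board's top face. Its inside is 76 mm along x by 96 mm along y. Axes as for the circles. The board is a fixed brown wooden sheet, 220 mm along x, 360 mm along y, 5 mm thick, lying on the table, so this point is 5 mm above the table.
- tin_c (a point): Blue round tin with a steel disc on its lid, standing: 56 mm diameter, 72 mm high, about 0.2 kg. The point is its centre, 36 mm above its underside; z up along its axis.
- jar_c (a point): Round amber jar with a paper band and a purple plastic lid, standing: body 58 mm diameter up to 50 mm, lid 56 mm diameter from 50 to 66 mm; 66 mm high in all, about 0.25 kg. The point is its centre, 33 mm above its underside; z up along its axis.
- battery_c (a point): Power-tool battery pack, a black block with an orange band round it and two orange stripes on its flat top: 60 mm along its x, 80 mm along its y, 58 mm high, about 0.45 kg. The point is its centre, 29 mm above its underside; z up. In place its 80 mm side runs along the rectangle's 96 mm side, either way round.
- tape_c (a point): Yellow tape measure lying flat, with a black ring on its top: 58 mm along its x, 50 mm along its y, 30 mm high, about 0.16 kg. The point is its centre, 15 mm above its underside; z up. On the battery pack its yaw does not matter.
- mug: White ceramic mug, 80 mm across, 90 mm high, with a handle: to be left alone. Origin at the centre of its underside.
- bottle: Grey plastic bottle with a red cap, 60 mm diameter, 150 mm high, standing: to be left alone. Origin at the centre of its underside.

How it is judged:
At the end, for the whole second after the job is handed in: Tin in the green case's circle, jar in the red case's, battery pack in the rectangle (squared within 0.2 rad), tape measure on the pack: each within 13 mm of its centre and 5 mm of its resting height, upright within 0.12 rad, released, at rest (horizontal distance between tin_c and greencase_mark below 0.013 m and z of tin_c in the frame of greencase_mark between 0.031 and 0.041 m and horizontal distance between jar_c and redcase_mark below 0.013 m and z of jar_c in the frame of redcase_mark between 0.028 and 0.038 m and horizontal distance between battery_c and middle_mark below 0.013 m and z of battery_c in the frame of middle_mark between 0.024 and 0.034 m and angle between the x axis of battery_c and the x axis of middle_mark, either way round below 0.2 rad and horizontal distance between tape_c and battery_c below 0.013 m and z of tape_c in the frame of battery_c between 0.039 and 0.049 m and angle between each of tin_c, jar_c, battery_c, tape_c's own z axis and vertical below 0.12 rad and linear speed of each of tin, jar, battery, tape below 0.01 m/s); the robot touches nothing.
It fails at once if the mug is moved more than 20 mm (distance of mug from where it was at the start of the episode above 0.02 m).
It fails at once if the grey bottle is moved more than 20 mm (distance of bottle from where it was at the start of the episode above 0.02 m).
It also fails if it takes over 112 s, if anything falls off the work surface, if the arm or the gripper's body presses on something with over 40 N, if the wrist force passes 120 N, or if a joint passes its speed limit or range.

## Working session

There is one attempt and no reset: what is moved stays moved. The work goes in short steps, Python scripts to look and compute and a shell command to move; the robot and the scene stay as the last step left them, time stands still between calls to the robot, and variables do not carry over. Pictures are saved under pics/ and viewed, at most 14 in all, crops included, and the job is handed in when it is done.

```bash
mkdir -p pics; ls
python3 - <<'E'
from station import sense, eyes, workorder, manip
import cv2
s=sense(); print(s['t'],s['tcp_pos'],s['tool_rot'],manip.tips_ahead)
for n in("top","side"):
    im=eyes.snapshot(n); cv2.imwrite(f"pics/{n}0.png",cv2.resize(im[:,:,::-1],(800,600),interpolation=cv2.INTER_CUBIC)); print(eyes.camera_params(n))
E
```

```text
pics
0.0 [ 0.19701739 -0.59253991  0.30291292] [ 9.87163455e-01  1.59709298e-01  2.39762226e-05 -1.11916799e-03] 0.0726
{'fx': 382.3988990094238, 'fy': 382.3988990094238, 'cx': 254.78860618526446, 'cy': 193.70518937227797, 'rvec': array([ 2.17277122, -2.20812487,  0.12171424]), 'tvec': array([-0.01900573,  0.52445557,  1.29617587])}
{'fx': 352.97267951733556, 'fy': 352.97267951733556, 'cx': 256.6894211603497, 'cy': 184.11962854069162, 'rvec': array([ 0.89668041, -2.54690619,  1.00127126]), 'tvec': array([0.39126723, 0.29293981, 0.82115255])}
```

View pics/top0.png

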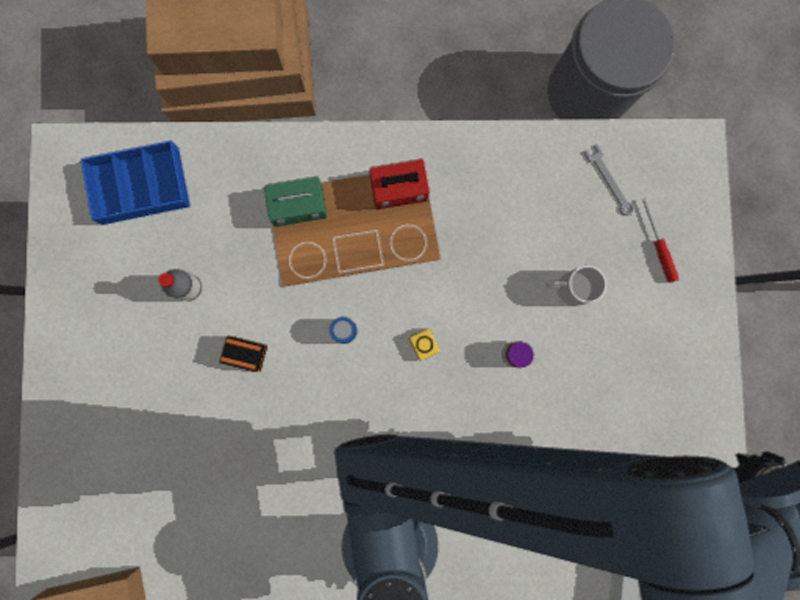

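View pics/side0.png

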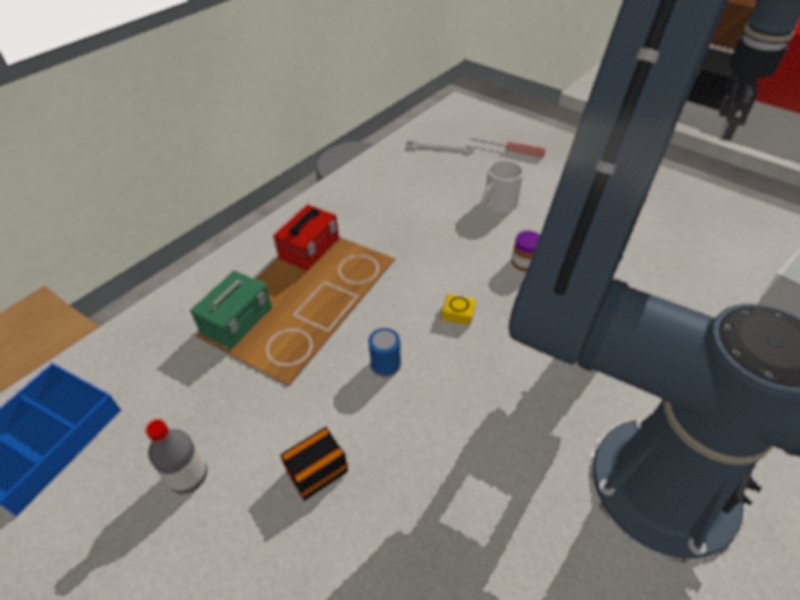

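Top view: green case is left (296,200) and red right (400,183). The circles are at (308,260) and (409,243), and the rectangle at (358,251). The tin is at (343,330), tape (425,345), jar (519,354) and battery (243,354). The bottle at (180,285) and mug at (585,285) are clear of the row. The side view agrees with this.

```bash
cat > h.py <<'E'
from station import sense, eyes, workorder, manip
import numpy as np, cv2
from scipy.spatial.transform import Rotation as R
def ray(p,uv,fish=False):
    x=(uv[0]-p['cx'])/p['fx']; y=(uv[1]-p['cy'])/p['fy']
    if fish:
        r=np.hypot(x,y); k=np.sin(r)/max(r,1e-9); d=np.array([x*k,y*k,np.cos(r)])
    else: d=np.array([x,y,1.])
    Rm=cv2.Rodrigues(p['rvec'])[0]
    return -Rm.T@np.ravel(p['tvec']), Rm.T@d
def world(p,uv,z,fish=False):
    o,d=ray(p,uv,fish); return o+d*(z-o[2])/d[2]
E
python3 - <<'E'
import cv2
im=cv2.imread('pics/top0.png'); im=cv2.resize(im,(512,384),interpolation=cv2.INTER_AREA)
from h import *
im=eyes.snapshot('top')[:,:,::-1]
cv2.imwrite('pics/topc.png',cv2.resize(im[95:245,130:350],None,fx=3.6,fy=3.6,interpolation=cv2.INTER_CUBIC))
E
```

```text
(no output)
```

View pics/topc.png

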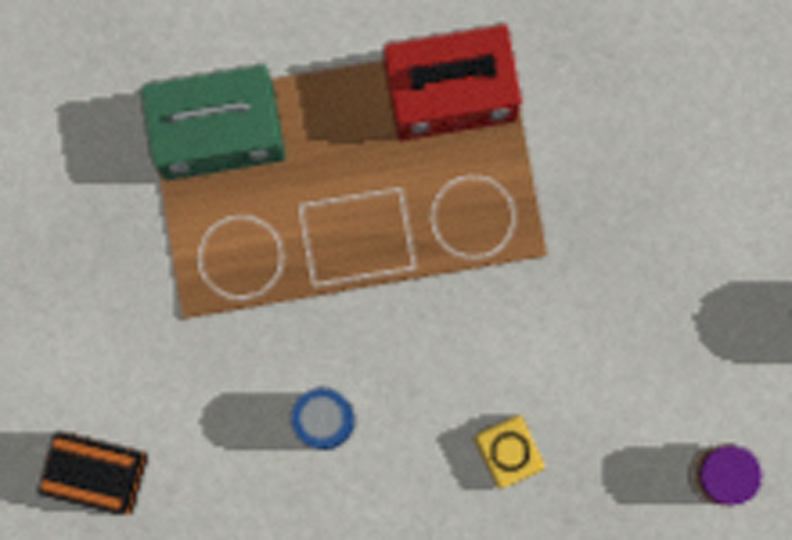

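The crop gives these pixels:
- Circles: (241,257) and (473,217)
- Rectangle corners: (300,207), (402,188), (415,269), (314,287)
- Tin lid: (323,418)
- Tape ring: (510,451), with edge (475,434)-(521,416)
- Jar lid: (729,474)
- Battery top: about (88,472), with stripe direction (52,438)-(131,459)

```bash
cat >> h.py <<'E'
def topc(c,z):
    p=eyes.camera_params('top')
    return world(p,[130+(c[0]+.5)/3.6-.5, 95+(c[1]+.5)/3.6-.5],z)[:2]
E
python3 - <<'E'
from h import *
np.set_printoptions(precision=4,suppress=True)
g=topc((241,257),.005);r=topc((473.5,217),.005)
print('green',g,'red',r,'dist',np.linalg.norm(g-r),'mid',(g+r)/2,'rect',np.mean([topc(c,.005) for c in((300,207),(402,188),(415,269),(314,287))],0))
y=(g-r)/np.linalg.norm(g-r);print('board yaw deg',np.degrees(np.arctan2(-y[0],y[1])))
print('tin',topc((323,418),.072),'jar',topc((729,474),.066),'tape',topc((510,451),.03),'bat',topc((88,472),.058))
def ang(a,b,z):
    d=topc(b,z)-topc(a,z);return np.degrees(np.arctan2(d[1],d[0])),np.linalg.norm(d)
print('bat long',ang((52,438),(131,459),.058),ang((42,490),(122,508),.058),'short',ang((57,434),(39,490),.058))
print('tape',ang((475,434),(521,416),.03),ang((521,416),(545,468),.03))
s=sense();print(R.from_quat(s['tool_rot']).as_matrix())
for n,v in(('bottle',(0,0)),):pass
p=eyes.camera_params('top')
print('mug rim',world(p,(585*.64,285*.64),.09)[:2],'bottle cap',world(p,(166*.64,281*.64),.15)[:2])
E
```

```text
green [0.6259 0.1743] red [ 0.6625 -0.0528] dist 0.2300223606582961 mid [0.6442 0.0607] rect [0.6435 0.0606]
board yaw deg 9.15089676060341
tin [0.4652 0.0917] jar [ 0.4077 -0.2819] tape [ 0.4328 -0.0821] bat [0.4197 0.3087]
bat long (np.float64(-105.82540642006663), np.float64(0.07520807390967037)) (np.float64(-103.64644611140413), np.float64(0.07513889058122655)) short (np.float64(162.5553871055311), np.float64(0.05352190428137674))
tape (np.float64(-69.62888009718121), np.float64(0.04699902434216229)) (np.float64(-156.37022270143456), np.float64(0.054173465122249506))
[[ 0.949   0.3153 -0.0002]
 [ 0.3153 -0.949   0.0017]
 [ 0.0003 -0.0017 -1.    ]]
mug rim [ 0.5499 -0.4218] bottle cap [0.5632 0.4347]
```

```bash
cat > go.py <<'E'
import sys
from h import *
# go.py x y z yaw_deg N : equal rows (tool axes) reaching that pose pointing down
x,y,z,yaw=map(float,sys.argv[1:5]); N=int(sys.argv[5])
s=sense(); M=R.from_quat(s['tool_rot'])
T=R.from_euler('z',yaw,degrees=True)*R.from_euler('x',180,degrees=True)
w=(M.inv()*T).as_rotvec()
A=sum((M*R.from_rotvec(w*k/N)).as_matrix() for k in range(N))
d=np.linalg.solve(A,np.array([x,y,z])-s['tcp_pos'])*100
m=M.as_matrix()
print('t',round(s['t'],2),'pos',s['tcp_pos'].round(4) if hasattr(s['tcp_pos'],'round') else s['tcp_pos'],'yaw',np.degrees(np.arctan2(m[1,0],m[0,0])).round(2))
print(N,'rows: d cm',d.round(3),'w deg',np.degrees(w/N).round(3))
E
python3 go.py .408 -.282 .22 9.15 10
```

```text
t 0.15 pos [ 0.197  -0.5927  0.3031] yaw 18.38
10 rows: d cm [ 2.811 -2.495  0.834] w deg [-0.01  -0.001  0.923]
```

```bash
python3 -m inch '[{"dx":2.8,"dy":-2.5,"dz":0.83,"wz":0.92},{"dx":2.8,"dy":-2.5,"dz":0.83,"wz":0.92},{"dx":2.8,"dy":-2.5,"dz":0.83,"wz":0.92},{"dx":2.8,"dy":-2.5,"dz":0.83,"wz":0.92},{"dx":2.8,"dy":-2.5,"dz":0.83,"wz":0.92},{"dx":2.8,"dy":-2.5,"dz":0.83,"wz":0.92},{"dx":2.8,"dy":-2.5,"dz":0.83,"wz":0.92},{"dx":2.8,"dy":-2.5,"dz":0.83,"wz":0.92},{"dx":2.8,"dy":-2.5,"dz":0.83,"wz":0.92},{"dx":2.8,"dy":-2.5,"dz":0.83,"wz":0.92}]' 1 40
python3 -m inch '[{"dx":0},{"dx":0}]'; python3 go.py .408 -.282 .089 9.15 5
python3 - <<'E'
from h import *
p=eyes.camera_params('wrist'); im=eyes.snapshot('wrist'); print(p)
cv2.imwrite('pics/w1.png',cv2.resize(im[:,:,::-1],(800,600),interpolation=cv2.INTER_CUBIC))
E
```

```text
t 0.15 pos [ 0.197  -0.5927  0.3031] yaw 18.38
5 rows: d cm [ 5.662 -4.942  4.289] w deg [-0.019 -0.002  1.846]
{'fx': 297.3186396354542, 'fy': 297.3186396354542, 'cx': 256.52527810702526, 'cy': 192.36776793951577, 'rvec': array([-2.36264919,  1.70345673,  0.23520159]), 'tvec': array([-0.62525858, -0.03506803,  0.37770403])}invalid input at $[0]: expected keys dx, dy, dz, wx, wy, wz
invalid input at $[0]: expected keys dx, dy, dz, wx, wy, wz
```

View pics/w1.png

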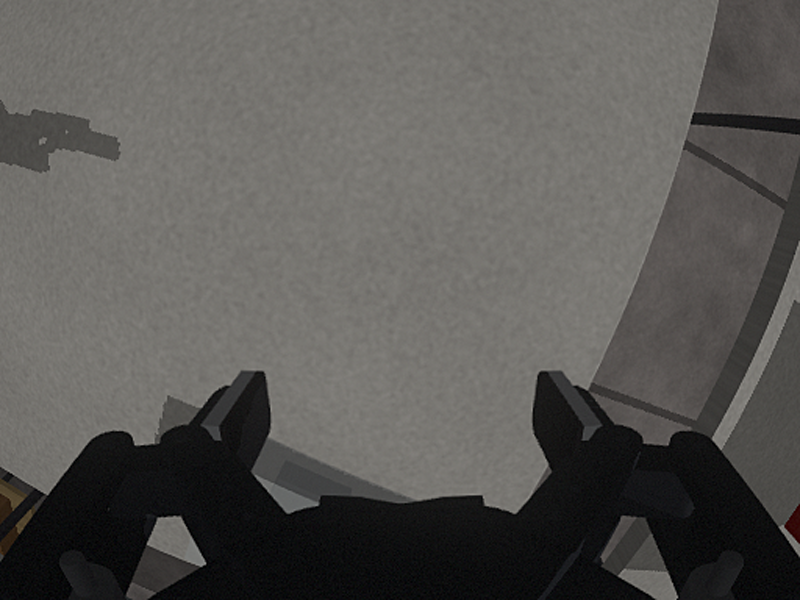

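The rows were refused because all six keys are required. The wrist view shows only the empty table and the fingers, with tips at (255,375) and (548,375). I'll resend with all six keys.

```bash
python3 -m inch '[{"dx":2.8,"dy":-2.5,"dz":0.83,"wx":0,"wy":0,"wz":0.92},{"dx":2.8,"dy":-2.5,"dz":0.83,"wx":0,"wy":0,"wz":0.92},{"dx":2.8,"dy":-2.5,"dz":0.83,"wx":0,"wy":0,"wz":0.92},{"dx":2.8,"dy":-2.5,"dz":0.83,"wx":0,"wy":0,"wz":0.92},{"dx":2.8,"dy":-2.5,"dz":0.83,"wx":0,"wy":0,"wz":0.92},{"dx":2.8,"dy":-2.5,"dz":0.83,"wx":0,"wy":0,"wz":0.92},{"dx":2.8,"dy":-2.5,"dz":0.83,"wx":0,"wy":0,"wz":0.92},{"dx":2.8,"dy":-2.5,"dz":0.83,"wx":0,"wy":0,"wz":0.92},{"dx":2.8,"dy":-2.5,"dz":0.83,"wx":0,"wy":0,"wz":0.92},{"dx":2.8,"dy":-2.5,"dz":0.83,"wx":0,"wy":0,"wz":0.92}]' 1 40
python3 -m inch '[{"dx":0,"dy":0,"dz":0,"wx":0,"wy":0,"wz":0},{"dx":0,"dy":0,"dz":0,"wx":0,"wy":0,"wz":0}]'; python3 go.py .408 -.282 .089 9.15 5
python3 - <<'E'
from h import *
p=eyes.camera_params('wrist'); im=eyes.snapshot('wrist')
np.save('pw.npy',p,allow_pickle=True)
cv2.imwrite('pics/w2.png',cv2.resize(im[:,:,::-1],(800,600),interpolation=cv2.INTER_CUBIC))
E
```

```text
t: 1.45
tcp_pos: [0.4075, -0.2813, 0.2207]
tool_rot: [0.997, 0.08, 0.0, 0.0]
force: [0.4, -0.5, -0.1]
finger_gap: 1.002
gripper_force: 0.0
t: 1.7
tcp_pos: [0.4069, -0.2826, 0.221]
tool_rot: [0.997, 0.08, 0.0, 0.0]
force: [0.7, -0.4, 0.0]
finger_gap: 1.006
gripper_force: 0.0
t 1.7 pos [ 0.4069 -0.2826  0.221 ] yaw 9.22
5 rows: d cm [ 0.024 -0.009  2.64 ] w deg [ 0.007 -0.     0.014]
```

View pics/w2.png

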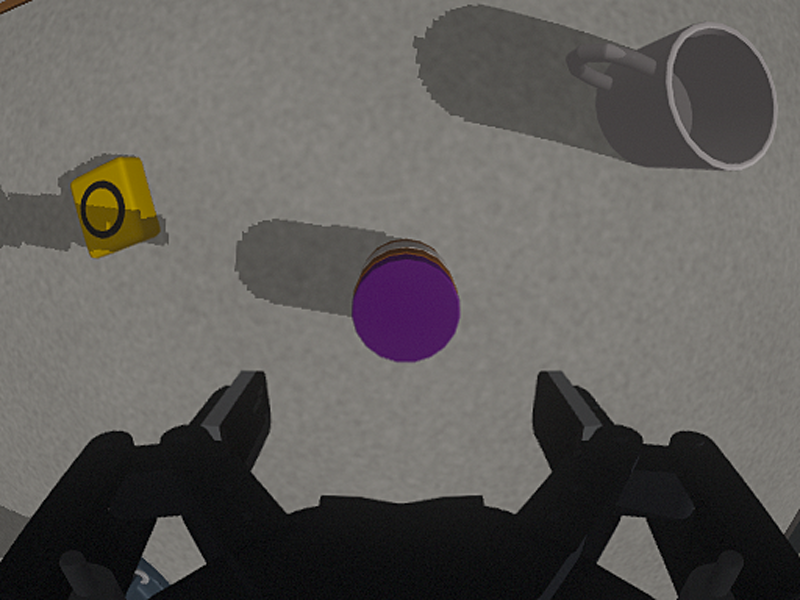

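The jar's lid is centred at (406,308) between the open fingers. The tape's ring is at (103,209).

Run:
```python
from h import *
p=np.load('pw.npy',allow_pickle=True).item()
f=lambda u,v,z:world(p,((u+.5)*.64-.5,(v+.5)*.64-.5),z,True).round(4)
print('jar',f(406,308,.066),'tape',f(103,209,.03))
print('tape corners',[f(*c,.03) for c in((72,184),(137,157),(94,258))])
```

```text
jar [ 0.4092 -0.286   0.066 ] tape [ 0.4325 -0.0849  0.03  ]
tape corners [array([ 0.4471, -0.0559,  0.03  ]), array([ 0.4673, -0.1092,  0.03  ]), array([ 0.399 , -0.0781,  0.03  ])]
```

```bash
python3 go.py .4085 -.2845 .089 9.15 5; python3 -m inch '[{"dx":0.03,"dy":0.04,"dz":2.64,"wx":0,"wy":0,"wz":0},{"dx":0.03,"dy":0.04,"dz":2.64,"wx":0,"wy":0,"wz":0},{"dx":0.03,"dy":0.04,"dz":2.64,"wx":0,"wy":0,"wz":0},{"dx":0.03,"dy":0.04,"dz":2.64,"wx":0,"wy":0,"wz":0},{"dx":0.03,"dy":0.04,"dz":2.64,"wx":0,"wy":0,"wz":0},{"dx":0,"dy":0,"dz":0,"wx":0,"wy":0,"wz":0}]'
python3 -m inch '[{"dx":0,"dy":0,"dz":0,"wx":0,"wy":0,"wz":0},{"dx":0,"dy":0,"dz":0,"wx":0,"wy":0,"wz":0},{"dx":0,"dy":0,"dz":0,"wx":0,"wy":0,"wz":0},{"dx":0,"dy":0,"dz":0,"wx":0,"wy":0,"wz":0},{"dx":0,"dy":0,"dz":0,"wx":0,"wy":0,"wz":0},{"dx":0,"dy":0,"dz":0,"wx":0,"wy":0,"wz":0},{"dx":0,"dy":0,"dz":0,"wx":0,"wy":0,"wz":0}]' 0.3 40
```

```text
t 1.75 pos [ 0.4067 -0.283   0.2211] yaw 9.16
5 rows: d cm [0.031 0.034 2.642] w deg [ 0.01  -0.003  0.002]
t: 2.5
tcp_pos: [0.4076, -0.2846, 0.0877]
tool_rot: [0.997, 0.079, -0.001, -0.001]
force: [-0.1, 1.2, 0.2]
finger_gap: 0.997
gripper_force: 0.0
t: 3.38
tcp_pos: [0.4088, -0.2846, 0.0903]
tool_rot: [0.997, 0.08, 0.001, 0.001]
force: [-1.7, -1.2, 7.1]
finger_gap: 0.664
gripper_force: 43.3
```

```bash
python3 -m inch '[{"dx":0,"dy":0,"dz":-1.5,"wx":0,"wy":0,"wz":0},{"dx":0,"dy":0,"dz":-3,"wx":0,"wy":0,"wz":0},{"dx":0,"dy":0,"dz":-3,"wx":0,"wy":0,"wz":0},{"dx":0,"dy":0,"dz":-3,"wx":0,"wy":0,"wz":0},{"dx":0,"dy":0,"dz":-1.5,"wx":0,"wy":0,"wz":0}]'; python3 go.py .6625 -.0528 .205 9.15 11
```

```text
t: 4.0
tcp_pos: [0.4089, -0.284, 0.2113]
tool_rot: [0.997, 0.08, 0.001, 0.001]
force: [-0.8, 1.1, -1.5]
finger_gap: 0.667
gripper_force: 43.6
t 4.0 pos [ 0.4089 -0.284   0.2113] yaw 9.19
11 rows: d cm [ 2.611 -1.707  0.058] w deg [ 0.013 -0.01   0.004]
```

```bash
python3 -m inch '[{"dx":1.3,"dy":-0.85,"dz":0,"wx":0,"wy":0,"wz":0},{"dx":2.6,"dy":-1.7,"dz":0,"wx":0,"wy":0,"wz":0},{"dx":2.6,"dy":-1.7,"dz":0,"wx":0,"wy":0,"wz":0},{"dx":2.6,"dy":-1.7,"dz":0,"wx":0,"wy":0,"wz":0},{"dx":2.6,"dy":-1.7,"dz":0,"wx":0,"wy":0,"wz":0},{"dx":2.6,"dy":-1.7,"dz":0,"wx":0,"wy":0,"wz":0},{"dx":2.6,"dy":-1.7,"dz":0,"wx":0,"wy":0,"wz":0},{"dx":2.6,"dy":-1.7,"dz":0,"wx":0,"wy":0,"wz":0},{"dx":1.3,"dy":-0.85,"dz":0,"wx":0,"wy":0,"wz":0},{"dx":0,"dy":0,"dz":0,"wx":0,"wy":0,"wz":0}]';  python3 go.py .6625 -.0528 .21 9.15 4
python3 - <<'E'
from h import *
p=eyes.camera_params('wrist'); im=eyes.snapshot('wrist')
np.save('pw.npy',p,allow_pickle=True)
cv2.imwrite('pics/w3.png',cv2.resize(im[:,:,::-1],(800,600),interpolation=cv2.INTER_CUBIC))
E
```

```text
t: 5.25
tcp_pos: [0.5923, -0.1153, 0.2082]
tool_rot: [0.997, 0.081, -0.001, -0.0]
force: [-0.2, -0.4, -1.3]
finger_gap: 0.668
gripper_force: 43.5
t 5.25 pos [ 0.5923 -0.1153  0.2082] yaw 9.3
4 rows: d cm [ 1.983 -1.26  -0.046] w deg [-0.008  0.017  0.038]
```

View pics/w3.png

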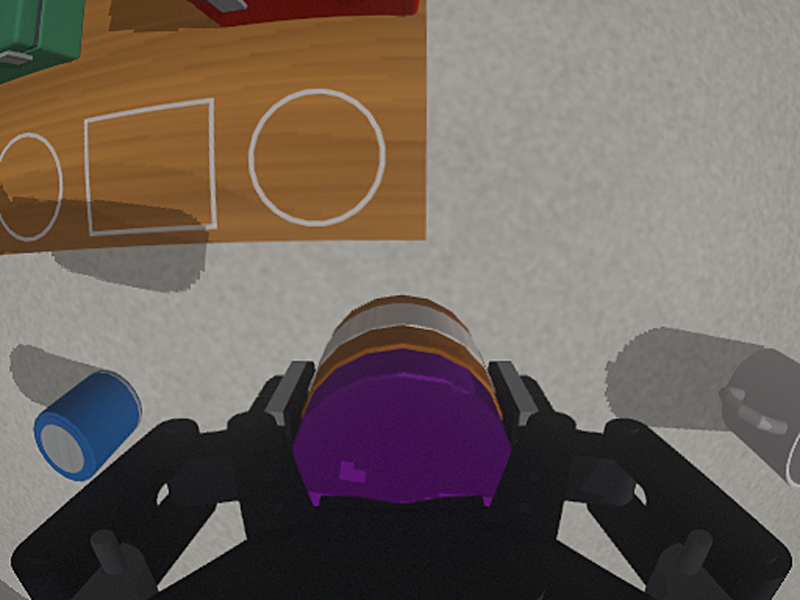

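The red circle is centred at (317,158). The rectangle corners are (86,120), (213,100), (216,228) and (90,235). The green circle is about (29,187), and the jar is held straight.

Run:
```python
from h import *
p=np.load('pw.npy',allow_pickle=True).item()
f=lambda u,v,z:world(p,((u+.5)*.64-.5,(v+.5)*.64-.5),z,True).round(4)
print('red',f(317,158,.005),'rect',np.mean([f(*c,.005) for c in((86,120),(213,100),(216,228),(90,235))],0),'green',f(29,187,.005))
a=f(216,228,.005)-f(90,235,.005);print(np.degrees(np.arctan2(a[0],-a[1])))
```

```text
red [ 0.6618 -0.0553  0.005 ] rect [0.64365  0.058875 0.005   ] green [0.626 0.168 0.005]
9.013978340533527
```

```bash
python3 go.py .662 -.054 .21 9.15 5;  python3 -m inch '[{"dx":1.6,"dy":-1,"dz":0,"wx":0,"wy":0,"wz":0},{"dx":1.6,"dy":-1,"dz":0,"wx":0,"wy":0,"wz":0},{"dx":1.6,"dy":-1,"dz":0,"wx":0,"wy":0,"wz":0},{"dx":1.6,"dy":-1,"dz":0,"wx":0,"wy":0,"wz":0},{"dx":1.5,"dy":-1,"dz":0,"wx":0,"wy":0,"wz":0},{"dx":0,"dy":0,"dz":0,"wx":0,"wy":0,"wz":0},{"dx":0,"dy":0,"dz":0,"wx":0,"wy":0,"wz":0}]'; python3 go.py .662 -.054 .0965 9.15 6
```

```text
t 5.3 pos [ 0.5916 -0.116   0.2083] yaw 9.25
5 rows: d cm [ 1.587 -0.999 -0.036] w deg [-0.007  0.021  0.019]
t: 6.18
tcp_pos: [0.6618, -0.0545, 0.2087]
tool_rot: [0.997, 0.08, -0.001, 0.0]
force: [-0.2, 0.3, -2.0]
finger_gap: 0.663
gripper_force: 43.5
t 6.17 pos [ 0.6618 -0.0545  0.2087] yaw 9.2
6 rows: d cm [ 0.006 -0.007  1.869] w deg [-0.001  0.011  0.009]
```

```bash
python3 -m inch '[{"dx":0,"dy":0,"dz":2,"wx":0,"wy":0,"wz":0},{"dx":0,"dy":0,"dz":3,"wx":0,"wy":0,"wz":0},{"dx":0,"dy":0,"dz":3,"wx":0,"wy":0,"wz":0},{"dx":0,"dy":0,"dz":2,"wx":0,"wy":0,"wz":0},{"dx":0.04,"dy":-0.04,"dz":0.8,"wx":0,"wy":0,"wz":0},{"dx":0,"dy":0,"dz":0.4,"wx":0,"wy":0,"wz":0},{"dx":0,"dy":0,"dz":0,"wx":0,"wy":0,"wz":0},{"dx":0,"dy":0,"dz":0,"wx":0,"wy":0,"wz":0}]'
```

```text
t: 7.18
tcp_pos: [0.6631, -0.0542, 0.0979]
tool_rot: [0.997, 0.08, 0.001, 0.0]
force: [-0.1, -0.1, -1.4]
finger_gap: 0.665
gripper_force: 43.5
```

```bash
python3 -m inch '[{"dx":-0.08,"dy":0,"dz":0.15,"wx":0,"wy":0,"wz":0},{"dx":0,"dy":0,"dz":0.1,"wx":0,"wy":0,"wz":0},{"dx":0,"dy":0,"dz":0,"wx":0,"wy":0,"wz":0}]'; python3 -m inch '[{"dx":0,"dy":0,"dz":0,"wx":0,"wy":0,"wz":0},{"dx":0,"dy":0,"dz":0,"wx":0,"wy":0,"wz":0},{"dx":0,"dy":0,"dz":0,"wx":0,"wy":0,"wz":0},{"dx":0,"dy":0,"dz":0,"wx":0,"wy":0,"wz":0},{"dx":0,"dy":0,"dz":0,"wx":0,"wy":0,"wz":0}]' 1;python3 -m inch '[{"dx":0,"dy":0,"dz":-1.5,"wx":0,"wy":0,"wz":0},{"dx":0,"dy":0,"dz":-3,"wx":0,"wy":0,"wz":0},{"dx":0,"dy":0,"dz":-3,"wx":0,"wy":0,"wz":0},{"dx":0,"dy":0,"dz":-3,"wx":0,"wy":0,"wz":0},{"dx":0,"dy":0,"dz":-1.5,"wx":0,"wy":0,"wz":0}]'; python3 go.py .465 .090 .22 9.15 8
python3 - <<'E'
from h import *
p=eyes.camera_params('wrist'); im=eyes.snapshot('wrist')
np.save('pw.npy',p,allow_pickle=True)
cv2.imwrite('pics/w4.png',cv2.resize(im[:,:,::-1],(800,600),interpolation=cv2.INTER_CUBIC))
E
```

```text
t: 7.55
tcp_pos: [0.6619, -0.0542, 0.0954]
tool_rot: [0.997, 0.08, 0.0, 0.0]
force: [-2.7, 1.4, 5.4]
finger_gap: 0.663
gripper_force: 44.0
t: 8.18
tcp_pos: [0.6618, -0.0542, 0.0943]
tool_rot: [0.997, 0.08, -0.0, -0.0]
force: [-0.4, 0.4, -0.5]
finger_gap: 1.001
gripper_force: 0.0
t: 8.8
tcp_pos: [0.6627, -0.0544, 0.2175]
tool_rot: [0.997, 0.08, 0.002, 0.001]
force: [0.8, -0.9, -0.3]
finger_gap: 1.0
gripper_force: 0.0
t 8.8 pos [ 0.6627 -0.0544  0.2175] yaw 9.19
8 rows: d cm [-2.151 -2.176 -0.039] w deg [ 0.012 -0.029  0.005]
```

View pics/w4.png

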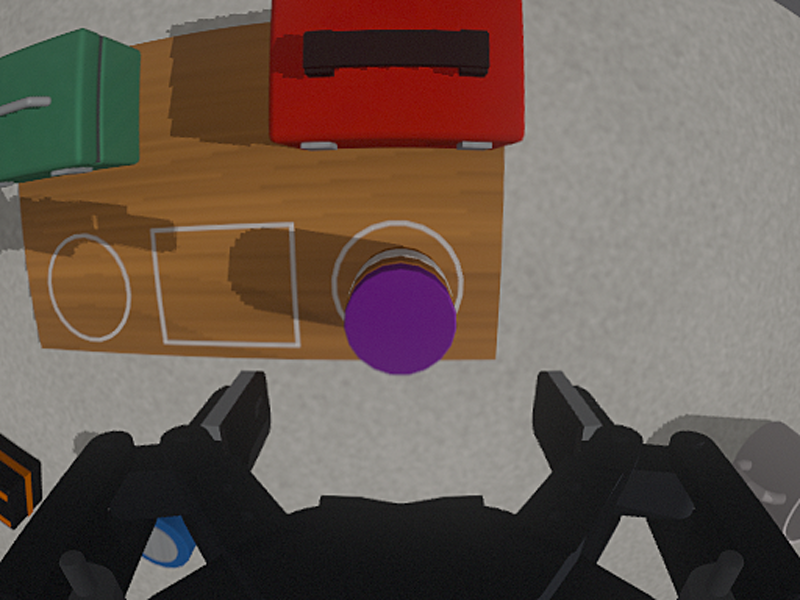

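The jar stands in the circle, with its lid at (400,319). The circle spans u 332-463 with its top at 220. The green circle is at (90,288), and the rectangle corners are (151,229), (293,224), (299,346) and (166,343). I'll check the offset while moving on to the tin.

```bash
python3 - <<'E'
from h import *
p=np.load('pw.npy',allow_pickle=True).item()
f=lambda u,v,z:world(p,((u+.5)*.64-.5,(v+.5)*.64-.5),z,True).round(4)
print('jar',f(400,319,.071),'red c',f(332,285,.005),f(463,285,.005),'top',f(398,221,.005),'rect',np.mean([f(*c,.005) for c in((151,229),(293,224),(299,346),(166,343))],0),'green',f(90,288,.005))
E
python3 -m inch '[{"dx":-1.1,"dy":-1.1,"dz":0,"wx":0,"wy":0,"wz":0},{"dx":-2.2,"dy":-2.2,"dz":0,"wx":0,"wy":0,"wz":0},{"dx":-2.2,"dy":-2.2,"dz":0,"wx":0,"wy":0,"wz":0},{"dx":-2.2,"dy":-2.2,"dz":0,"wx":0,"wy":0,"wz":0},{"dx":-2.2,"dy":-2.2,"dz":0,"wx":0,"wy":0,"wz":0},{"dx":-2.2,"dy":-2.2,"dz":0,"wx":0,"wy":0,"wz":0},{"dx":-2.2,"dy":-2.2,"dz":0,"wx":0,"wy":0,"wz":0},{"dx":-2.2,"dy":-2.2,"dz":0,"wx":0,"wy":0,"wz":0},{"dx":-1.1,"dy":-1.1,"dz":0,"wx":0,"wy":0,"wz":0},{"dx":0,"dy":0,"dz":0,"wx":0,"wy":0,"wz":0}]'
python3 go.py .465 .09 .094 9.15 6
python3 - <<'E'
from h import *
p=eyes.camera_params('wrist'); im=eyes.snapshot('wrist')
np.save('pw.npy',p,allow_pickle=True)
cv2.imwrite('pics/w5.png',cv2.resize(im[:,:,::-1],(800,600),interpolation=cv2.INTER_CUBIC))
E
```

```text
jar [ 0.6621 -0.0554  0.071 ] red c [ 0.6566 -0.013   0.005 ] [ 0.6697 -0.0942  0.005 ] top [ 0.7026 -0.0476  0.005 ] rect [0.64385  0.059725 0.005   ] green [0.6265 0.1702 0.005 ]
t: 10.1
tcp_pos: [0.4586, 0.092, 0.2139]
tool_rot: [0.997, 0.081, -0.001, -0.0]
force: [0.2, -0.7, 0.1]
finger_gap: 1.002
gripper_force: 0.0
t 10.1 pos [0.4586 0.092  0.2139] yaw 9.26
6 rows: d cm [0.103 0.051 1.998] w deg [-0.003  0.02   0.019]
```

View pics/w5.png

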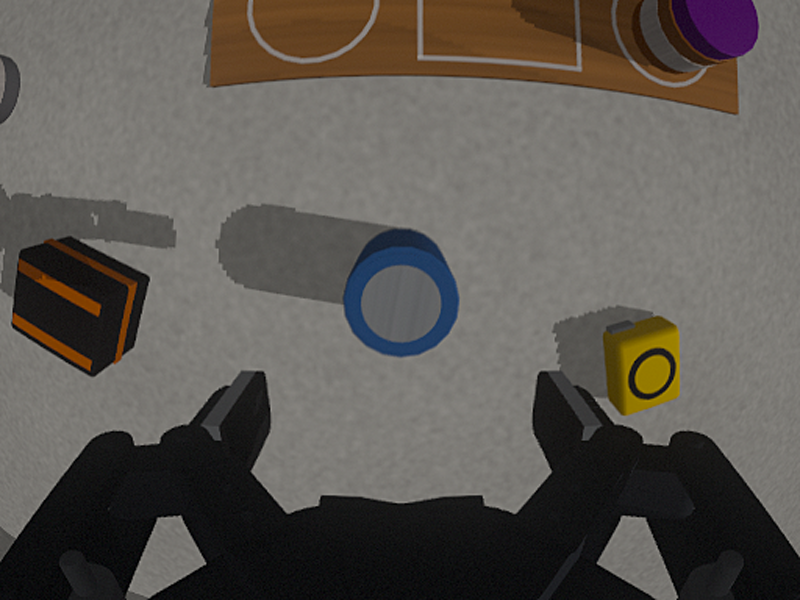

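The tin's disc is at (401,302) between the fingers, with the tape at (652,373) and the battery to the left. The jar sits within about 2 mm of its circle.

```bash
python3 - <<'E'
from h import *
p=np.load('pw.npy',allow_pickle=True).item()
f=lambda u,v,z:world(p,((u+.5)*.64-.5,(v+.5)*.64-.5),z,True).round(4)
print('tin',f(401,302,.072),'tape',f(652,373,.03))
E
python3 go.py .4648 .0905 .1 9.15 6
```

```text
tin [0.467  0.0923 0.072 ] tape [ 0.4336 -0.0825  0.03  ]
t 10.15 pos [0.4601 0.0915 0.2142] yaw 9.22
6 rows: d cm [0.075 0.03  1.903] w deg [ 0.002 -0.002  0.012]
```

```bash
python3 -m inch '[{"dx":0.15,"dy":0.01,"dz":1.5,"wx":0,"wy":0,"wz":0},{"dx":0.15,"dy":0.01,"dz":2.5,"wx":0,"wy":0,"wz":0},{"dx":0.15,"dy":0.01,"dz":3,"wx":0,"wy":0,"wz":0},{"dx":0.05,"dy":0.01,"dz":2.5,"wx":0,"wy":0,"wz":0},{"dx":0.05,"dy":0.01,"dz":1.5,"wx":0,"wy":0,"wz":0},{"dx":0,"dy":0,"dz":0.5,"wx":0,"wy":0,"wz":0},{"dx":0,"dy":0,"dz":0,"wx":0,"wy":0,"wz":0}]'
python3 -m inch '[{"dx":0,"dy":0,"dz":0,"wx":0,"wy":0,"wz":0},{"dx":0,"dy":0,"dz":0,"wx":0,"wy":0,"wz":0},{"dx":0,"dy":0,"dz":0,"wx":0,"wy":0,"wz":0},{"dx":0,"dy":0,"dz":0,"wx":0,"wy":0,"wz":0},{"dx":0,"dy":0,"dz":0,"wx":0,"wy":0,"wz":0},{"dx":0,"dy":0,"dz":0,"wx":0,"wy":0,"wz":0},{"dx":0,"dy":0,"dz":0,"wx":0,"wy":0,"wz":0}]' 0.3 40
python3 -m inch '[{"dx":0,"dy":0,"dz":-1.5,"wx":0,"wy":0,"wz":0},{"dx":0,"dy":0,"dz":-3,"wx":0,"wy":0,"wz":0},{"dx":0,"dy":0,"dz":-3,"wx":0,"wy":0,"wz":0},{"dx":0,"dy":0,"dz":-3,"wx":0,"wy":0,"wz":0},{"dx":0,"dy":0,"dz":-1,"wx":0,"wy":0,"wz":0}]'; python3 go.py .6265 .173 .215 9.15 8
```

```text
t: 11.02
tcp_pos: [0.4659, 0.0917, 0.0995]
tool_rot: [0.997, 0.08, 0.0, 0.0]
force: [-0.1, 0.0, -0.5]
finger_gap: 1.001
gripper_force: 0.0
t: 11.9
tcp_pos: [0.4658, 0.092, 0.1003]
tool_rot: [0.997, 0.08, 0.001, 0.0]
force: [-0.5, 0.2, 6.6]
finger_gap: 0.644
gripper_force: 43.1
t: 12.52
tcp_pos: [0.4658, 0.0918, 0.2164]
tool_rot: [0.997, 0.08, 0.002, 0.0]
force: [0.2, -0.1, -2.7]
finger_gap: 0.639
gripper_force: 43.2
t 12.53 pos [0.4658 0.0918 0.2164] yaw 9.19
8 rows: d cm [ 2.144 -0.682  0.022] w deg [ 0.006 -0.024  0.005]
```

```bash
python3 -m inch '[{"dx":1.1,"dy":-0.35,"dz":0,"wx":0,"wy":0,"wz":0},{"dx":2.1,"dy":-0.68,"dz":0,"wx":0,"wy":0,"wz":0},{"dx":2.1,"dy":-0.68,"dz":0,"wx":0,"wy":0,"wz":0},{"dx":2.1,"dy":-0.68,"dz":0,"wx":0,"wy":0,"wz":0},{"dx":2.1,"dy":-0.68,"dz":0,"wx":0,"wy":0,"wz":0},{"dx":2.1,"dy":-0.68,"dz":0,"wx":0,"wy":0,"wz":0},{"dx":2.1,"dy":-0.68,"dz":0,"wx":0,"wy":0,"wz":0},{"dx":2.1,"dy":-0.68,"dz":0,"wx":0,"wy":0,"wz":0},{"dx":1.1,"dy":-0.35,"dz":0,"wx":0,"wy":0,"wz":0},{"dx":0,"dy":0,"dz":0,"wx":0,"wy":0,"wz":0}]'
python3 -m inch '[{"dx":0,"dy":0,"dz":1.5,"wx":0,"wy":0,"wz":0},{"dx":0,"dy":0,"dz":3,"wx":0,"wy":0,"wz":0},{"dx":0,"dy":0,"dz":2,"wx":0,"wy":0,"wz":0},{"dx":0,"dy":0,"dz":0,"wx":0,"wy":0,"wz":0}]'; python3 go.py .626 .173 .1065 9.15 4
```

```text
t: 13.78
tcp_pos: [0.6237, 0.173, 0.213]
tool_rot: [0.997, 0.08, -0.001, 0.0]
force: [0.2, 0.2, -2.3]
finger_gap: 0.64
gripper_force: 43.2
t: 14.28
tcp_pos: [0.6217, 0.1723, 0.147]
tool_rot: [0.997, 0.08, -0.003, 0.0]
force: [-0.6, -0.3, -1.5]
finger_gap: 0.644
gripper_force: 43.0
t 14.28 pos [0.6217 0.1723 0.147 ] yaw 9.16
4 rows: d cm [0.112 0.    1.011] w deg [-0.005  0.082  0.003]
```

```bash
python3 -m inch '[{"dx":0.15,"dy":0,"dz":1.5,"wx":0,"wy":0,"wz":0},{"dx":0.1,"dy":0,"dz":1.5,"wx":0,"wy":0,"wz":0},{"dx":0.1,"dy":0,"dz":0.7,"wx":0,"wy":0,"wz":0},{"dx":0,"dy":0,"dz":0.3,"wx":0,"wy":0,"wz":0},{"dx":0,"dy":0,"dz":0,"wx":0,"wy":0,"wz":0},{"dx":0,"dy":0,"dz":0,"wx":0,"wy":0,"wz":0},{"dx":0,"dy":0,"dz":0,"wx":0,"wy":0,"wz":0}]'; python3 go.py .626 .173 .1055 9.15 2
```

```text
t: 15.15
tcp_pos: [0.6273, 0.1733, 0.1099]
tool_rot: [0.997, 0.08, 0.0, -0.0]
force: [-0.2, 0.8, -2.0]
finger_gap: 0.64
gripper_force: 43.1
t 15.15 pos [0.6273 0.1733 0.1099] yaw 9.18
2 rows: d cm [-0.066  0.004  0.221] w deg [ 0.001 -0.026  0.015]
```

```bash
python3 -m inch '[{"dx":-0.08,"dy":0,"dz":0.2,"wx":0,"wy":0,"wz":0},{"dx":0,"dy":0,"dz":0.15,"wx":0,"wy":0,"wz":0},{"dx":0,"dy":0,"dz":0.1,"wx":0,"wy":0,"wz":0},{"dx":0,"dy":0,"dz":0,"wx":0,"wy":0,"wz":0}]'
```

```text
t: 15.65
tcp_pos: [0.6261, 0.1732, 0.1054]
tool_rot: [0.997, 0.08, -0.0, 0.0]
force: [-2.0, 0.1, 3.2]
finger_gap: 0.641
gripper_force: 43.5
```

```bash
python3 -m inch '[{"dx":0,"dy":0,"dz":0,"wx":0,"wy":0,"wz":0},{"dx":0,"dy":0,"dz":0,"wx":0,"wy":0,"wz":0},{"dx":0,"dy":0,"dz":0,"wx":0,"wy":0,"wz":0},{"dx":0,"dy":0,"dz":0,"wx":0,"wy":0,"wz":0},{"dx":0,"dy":0,"dz":0,"wx":0,"wy":0,"wz":0}]' 1;python3 -m inch '[{"dx":0,"dy":0,"dz":-1.5,"wx":0,"wy":0,"wz":0},{"dx":0,"dy":0,"dz":-3,"wx":0,"wy":0,"wz":0},{"dx":0,"dy":0,"dz":-3,"wx":0,"wy":0,"wz":0},{"dx":0,"dy":0,"dz":-3,"wx":0,"wy":0,"wz":0},{"dx":0,"dy":0,"dz":-1.5,"wx":0,"wy":0,"wz":0},{"dx":0,"dy":0,"dz":0,"wx":0,"wy":0,"wz":0}]'; python3 go.py .42 .309 .235 75.3 10
python3 - <<'E'
from h import *
p=eyes.camera_params('wrist'); im=eyes.snapshot('wrist')
np.save('pw.npy',p,allow_pickle=True)
cv2.imwrite('pics/w6.png',cv2.resize(im[:,:,::-1],(800,600),interpolation=cv2.INTER_CUBIC))
E
```

```text
t: 16.27
tcp_pos: [0.6263, 0.1731, 0.1049]
tool_rot: [0.997, 0.08, 0.0, -0.0]
force: [0.4, -0.6, -1.3]
finger_gap: 0.999
gripper_force: 0.0
t: 17.02
tcp_pos: [0.6268, 0.1732, 0.2265]
tool_rot: [0.997, 0.08, 0.002, -0.0]
force: [-0.9, -1.3, -0.3]
finger_gap: 0.995
gripper_force: 0.0
t 17.02 pos [0.6268 0.1732 0.2265] yaw 9.18
10 rows: d cm [-0.798 -2.49  -0.087] w deg [ 0.011 -0.015 -6.612]
```

View pics/w6.png

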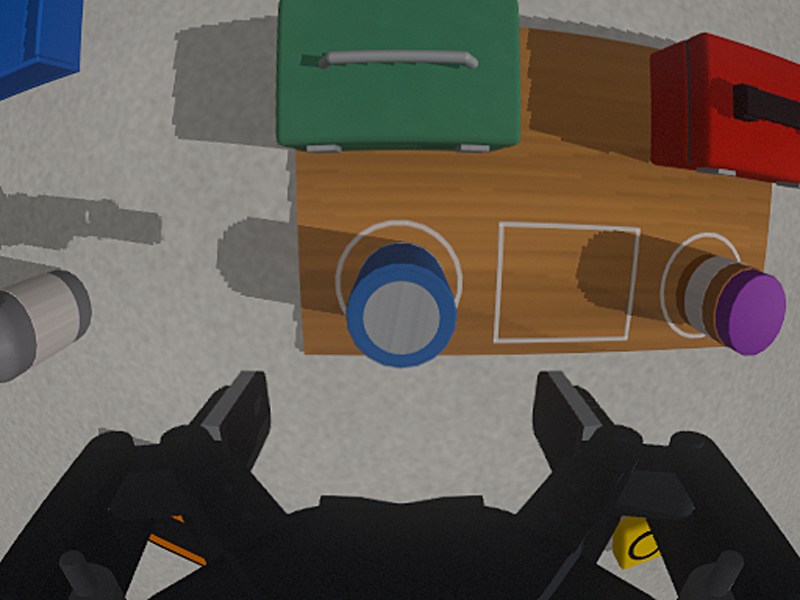

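The tin stands in the green circle: the circle spans u 336-462 and the tin disc is at (401,317), so it is centred. On to the battery.

```bash
python3 -m inch '[{"dx":-0.8,"dy":-2.5,"dz":-0.09,"wx":0,"wy":0,"wz":-6.6},{"dx":-0.8,"dy":-2.5,"dz":-0.09,"wx":0,"wy":0,"wz":-6.6},{"dx":-0.8,"dy":-2.5,"dz":-0.09,"wx":0,"wy":0,"wz":-6.6},{"dx":-0.8,"dy":-2.5,"dz":-0.09,"wx":0,"wy":0,"wz":-6.6},{"dx":-0.8,"dy":-2.5,"dz":-0.09,"wx":0,"wy":0,"wz":-6.6},{"dx":-0.8,"dy":-2.5,"dz":-0.09,"wx":0,"wy":0,"wz":-6.6},{"dx":-0.8,"dy":-2.5,"dz":-0.09,"wx":0,"wy":0,"wz":-6.6},{"dx":-0.8,"dy":-2.5,"dz":-0.09,"wx":0,"wy":0,"wz":-6.6},{"dx":-0.8,"dy":-2.5,"dz":-0.09,"wx":0,"wy":0,"wz":-6.6},{"dx":-0.8,"dy":-2.5,"dz":-0.09,"wx":0,"wy":0,"wz":-6.6}]'; python3 -m inch '[{"dx":0,"dy":0,"dz":0,"wx":0,"wy":0,"wz":0},{"dx":0,"dy":0,"dz":0,"wx":0,"wy":0,"wz":0}]'
python3 - <<'E'
from h import *
p=eyes.camera_params('wrist'); im=eyes.snapshot('wrist')
np.save('pw.npy',p,allow_pickle=True)
cv2.imwrite('pics/w7.png',cv2.resize(im[:,:,::-1],(800,600),interpolation=cv2.INTER_CUBIC))
E
```

```text
t: 18.32
tcp_pos: [0.4172, 0.3096, 0.2325]
tool_rot: [0.791, 0.612, -0.002, -0.0]
force: [-1.2, -0.8, 1.1]
finger_gap: 0.998
gripper_force: 0.0
t: 18.58
tcp_pos: [0.4197, 0.3098, 0.2334]
tool_rot: [0.793, 0.609, 0.0, 0.0]
force: [0.2, -1.0, -0.3]
finger_gap: 1.0
gripper_force: 0.0
```

View pics/w7.png

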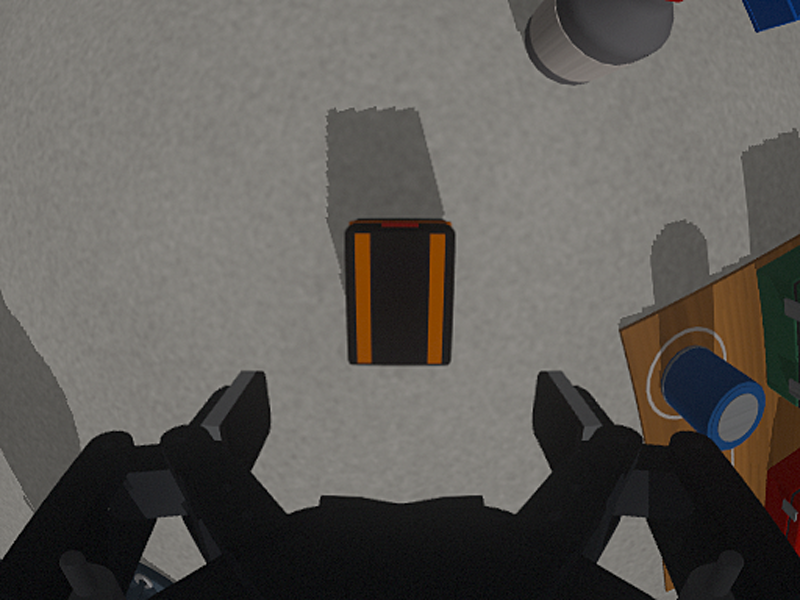

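The battery is centred between the fingers and squared with them. Its top-face corners are (347,224), (455,224), (450,364) and (349,364).

```bash
python3 - <<'E'
from h import *
p=np.load('pw.npy',allow_pickle=True).item()
f=lambda u,v,z:world(p,((u+.5)*.64-.5,(v+.5)*.64-.5),z,True).round(4)
c=np.array([f(*c,.058) for c in((347,224),(455,224),(450,364),(349,364))])
print(c.mean(0)); d=c[0]+c[1]-c[2]-c[3]; print(np.degrees(np.arctan2(d[1],d[0])),np.linalg.norm(d)/2,np.linalg.norm(c[0]+c[3]-c[1]-c[2])/2)
E
python3 go.py .4197 .308 .092 75.3 6
```

```text
[0.42   0.3108 0.058 ]
74.44899318597562 0.07982211473019235 0.05753607563954984
t 18.62 pos [0.4201 0.3098 0.2335] yaw 75.09
6 rows: d cm [-3.100e-02  1.000e-03  2.359e+00] w deg [ 0.007 -0.003 -0.035]
```

```bash
python3 -m inch '[{"dx":0,"dy":0,"dz":1.5,"wx":0,"wy":0,"wz":0},{"dx":0,"dy":0,"dz":3,"wx":0,"wy":0,"wz":0},{"dx":0,"dy":0,"dz":3,"wx":0,"wy":0,"wz":0},{"dx":0,"dy":0,"dz":3,"wx":0,"wy":0,"wz":0},{"dx":0,"dy":0,"dz":2.5,"wx":0,"wy":0,"wz":0},{"dx":0,"dy":0,"dz":1.3,"wx":0,"wy":0,"wz":0},{"dx":0,"dy":0,"dz":0,"wx":0,"wy":0,"wz":0}]'
python3 -m inch '[{"dx":0,"dy":0,"dz":0,"wx":0,"wy":0,"wz":0},{"dx":0,"dy":0,"dz":0,"wx":0,"wy":0,"wz":0},{"dx":0,"dy":0,"dz":0,"wx":0,"wy":0,"wz":0},{"dx":0,"dy":0,"dz":0,"wx":0,"wy":0,"wz":0},{"dx":0,"dy":0,"dz":0,"wx":0,"wy":0,"wz":0},{"dx":0,"dy":0,"dz":0,"wx":0,"wy":0,"wz":0},{"dx":0,"dy":0,"dz":0,"wx":0,"wy":0,"wz":0}]' 0.3 60
python3 -m inch '[{"dx":0,"dy":0,"dz":-1.5,"wx":0,"wy":0,"wz":0},{"dx":0,"dy":0,"dz":-3,"wx":0,"wy":0,"wz":0},{"dx":0,"dy":0,"dz":-3,"wx":0,"wy":0,"wz":0},{"dx":0,"dy":0,"dz":-3,"wx":0,"wy":0,"wz":0},{"dx":0,"dy":0,"dz":-3,"wx":0,"wy":0,"wz":0},{"dx":0,"dy":0,"dz":-1,"wx":0,"wy":0,"wz":0}]'; python3 go.py .6438 .0598 .225 99.15 14
```

```text
t: 19.5
tcp_pos: [0.4187, 0.3094, 0.0897]
tool_rot: [0.793, 0.61, -0.001, -0.0]
force: [0.1, 0.2, -0.2]
finger_gap: 1.0
gripper_force: 0.0
t: 20.38
tcp_pos: [0.4194, 0.3101, 0.092]
tool_rot: [0.792, 0.61, 0.001, 0.0]
force: [0.0, 0.2, 6.6]
finger_gap: 0.695
gripper_force: 67.0
t: 21.12
tcp_pos: [0.419, 0.3099, 0.2377]
tool_rot: [0.792, 0.61, 0.001, 0.0]
force: [0.2, 0.2, -4.6]
finger_gap: 0.693
gripper_force: 66.3
t 21.12 pos [0.419  0.3099 0.2377] yaw 75.19
14 rows: d cm [-1.691  1.73   0.092] w deg [ 0.01  -0.005 -1.712]
```

```bash
python3 -m inch '[{"dx":-0.8,"dy":0.8,"dz":0,"wx":0,"wy":0,"wz":-0.8},{"dx":-1.7,"dy":1.7,"dz":0.1,"wx":0,"wy":0,"wz":-1.7},{"dx":-1.7,"dy":1.7,"dz":0.1,"wx":0,"wy":0,"wz":-1.7},{"dx":-1.7,"dy":1.7,"dz":0.1,"wx":0,"wy":0,"wz":-1.7},{"dx":-1.7,"dy":1.7,"dz":0.1,"wx":0,"wy":0,"wz":-1.7},{"dx":-1.7,"dy":1.7,"dz":0.1,"wx":0,"wy":0,"wz":-1.7},{"dx":-1.7,"dy":1.7,"dz":0.1,"wx":0,"wy":0,"wz":-1.7},{"dx":-1.7,"dy":1.7,"dz":0.1,"wx":0,"wy":0,"wz":-1.7},{"dx":-1.7,"dy":1.7,"dz":0.1,"wx":0,"wy":0,"wz":-1.7},{"dx":-1.7,"dy":1.7,"dz":0.1,"wx":0,"wy":0,"wz":-1.7}]';python3 go.py .6438 .0598 .22 99.15 6
```

```text
t: 22.38
tcp_pos: [0.5562, 0.1279, 0.2247]
tool_rot: [0.699, 0.715, -0.002, -0.001]
force: [0.5, 0.9, -3.7]
finger_gap: 0.691
gripper_force: 66.3
t 22.38 pos [0.5562 0.1279 0.2247] yaw 91.33
6 rows: d cm [-1.249  1.365  0.075] w deg [-0.042  0.    -1.303]
```

```bash
python3 -m inch '[{"dx":-1.25,"dy":1.4,"dz":0,"wx":0,"wy":0,"wz":-1.3},{"dx":-1.25,"dy":1.4,"dz":0,"wx":0,"wy":0,"wz":-1.3},{"dx":-1.25,"dy":1.4,"dz":0,"wx":0,"wy":0,"wz":-1.3},{"dx":-1.25,"dy":1.4,"dz":0,"wx":0,"wy":0,"wz":-1.3},{"dx":-1.25,"dy":1.3,"dz":0,"wx":0,"wy":0,"wz":-1.3},{"dx":-0.6,"dy":0.6,"dz":0,"wx":0,"wy":0,"wz":-1},{"dx":0,"dy":0,"dz":0,"wx":0,"wy":0,"wz":0},{"dx":0,"dy":0,"dz":0,"wx":0,"wy":0,"wz":0}]';python3 go.py .6438 .0598 .12 99.15 4
```

```text
t: 23.38
tcp_pos: [0.6355, 0.0669, 0.2262]
tool_rot: [0.651, 0.759, -0.001, -0.001]
force: [-0.4, 0.7, -4.1]
finger_gap: 0.693
gripper_force: 66.2
t 23.38 pos [0.6355 0.0669 0.2262] yaw 98.78
4 rows: d cm [-0.209  0.182  2.653] w deg [-0.034 -0.011 -0.091]
```

```bash
python3 -m inch '[{"dx":-0.25,"dy":0.2,"dz":1.5,"wx":0,"wy":0,"wz":-0.1},{"dx":-0.2,"dy":0.2,"dz":3,"wx":0,"wy":0,"wz":-0.1},{"dx":-0.2,"dy":0.2,"dz":3,"wx":0,"wy":0,"wz":-0.1},{"dx":-0.2,"dy":0.15,"dz":2,"wx":0,"wy":0,"wz":-0.1},{"dx":0,"dy":0,"dz":1.5,"wx":0,"wy":0,"wz":0},{"dx":0,"dy":0,"dz":0.7,"wx":0,"wy":0,"wz":0},{"dx":0,"dy":0,"dz":0,"wx":0,"wy":0,"wz":0},{"dx":0,"dy":0,"dz":0,"wx":0,"wy":0,"wz":0}]';python3 go.py .6438 .0598 .097 99.15 2
```

```text
t: 24.38
tcp_pos: [0.6459, 0.0594, 0.1109]
tool_rot: [0.648, 0.761, 0.001, 0.001]
force: [0.7, -0.0, -4.0]
finger_gap: 0.693
gripper_force: 66.1
t 24.38 pos [0.6459 0.0594 0.1109] yaw 99.19
2 rows: d cm [ 0.035 -0.1    0.694] w deg [0.056 0.013 0.019]
```

```bash
python3 -m inch '[{"dx":0.03,"dy":-0.1,"dz":0.6,"wx":0,"wy":0,"wz":0},{"dx":0.03,"dy":-0.1,"dz":0.4,"wx":0,"wy":0,"wz":0},{"dx":0,"dy":0,"dz":0.3,"wx":0,"wy":0,"wz":0},{"dx":0,"dy":0,"dz":0.1,"wx":0,"wy":0,"wz":0},{"dx":0,"dy":0,"dz":0,"wx":0,"wy":0,"wz":0},{"dx":0,"dy":0,"dz":0,"wx":0,"wy":0,"wz":0}]';python3 go.py .6438 .0598 .097 99.15 2
```

```text
t: 25.12
tcp_pos: [0.6428, 0.0597, 0.0971]
tool_rot: [0.648, 0.761, -0.0, -0.0]
force: [-4.8, -0.4, 5.0]
finger_gap: 0.693
gripper_force: 67.1
t 25.12 pos [0.6428 0.0597 0.0971] yaw 99.19
2 rows: d cm [-0.004  0.05   0.005] w deg [-0.018 -0.002  0.019]
```

```bash
python3 -m inch '[{"dx":0,"dy":0,"dz":0,"wx":0,"wy":0,"wz":0},{"dx":0,"dy":0,"dz":0,"wx":0,"wy":0,"wz":0},{"dx":0,"dy":0,"dz":0,"wx":0,"wy":0,"wz":0},{"dx":0,"dy":0,"dz":0,"wx":0,"wy":0,"wz":0},{"dx":0,"dy":0,"dz":0,"wx":0,"wy":0,"wz":0}]' 1;python3 -m inch '[{"dx":0,"dy":0,"dz":-1.5,"wx":0,"wy":0,"wz":0},{"dx":0,"dy":0,"dz":-3,"wx":0,"wy":0,"wz":0},{"dx":0,"dy":0,"dz":-3,"wx":0,"wy":0,"wz":0},{"dx":0,"dy":0,"dz":-3,"wx":0,"wy":0,"wz":0},{"dx":0,"dy":0,"dz":-1.5,"wx":0,"wy":0,"wz":0},{"dx":0,"dy":0,"dz":0,"wx":0,"wy":0,"wz":0}]'; python3 go.py .433 -.083 .2 21 10
```

```text
t: 25.75
tcp_pos: [0.6432, 0.0597, 0.0958]
tool_rot: [0.648, 0.761, 0.0, 0.0]
force: [-0.0, -0.0, -0.4]
finger_gap: 1.001
gripper_force: 0.0
t: 26.5
tcp_pos: [0.6437, 0.0596, 0.2175]
tool_rot: [0.648, 0.761, 0.001, 0.001]
force: [0.2, -0.0, -1.0]
finger_gap: 1.001
gripper_force: 0.0
t 26.5 pos [0.6437 0.0596 0.2175] yaw 99.18
10 rows: d cm [-2.385 -1.372  0.173] w deg [ 0.017 -0.008  7.818]
```

```bash
python3 -m inch '[{"dx":-2.4,"dy":-1.4,"dz":0.1,"wx":0,"wy":0,"wz":7.8},{"dx":-2.4,"dy":-1.4,"dz":0.1,"wx":0,"wy":0,"wz":7.8},{"dx":-2.4,"dy":-1.4,"dz":0.1,"wx":0,"wy":0,"wz":7.8},{"dx":-2.4,"dy":-1.4,"dz":0.1,"wx":0,"wy":0,"wz":7.8},{"dx":-2.4,"dy":-1.4,"dz":0.1,"wx":0,"wy":0,"wz":7.8},{"dx":-2.4,"dy":-1.4,"dz":0.1,"wx":0,"wy":0,"wz":7.8},{"dx":-2.4,"dy":-1.4,"dz":0.1,"wx":0,"wy":0,"wz":7.8},{"dx":-2.4,"dy":-1.4,"dz":0.1,"wx":0,"wy":0,"wz":7.8},{"dx":-2.4,"dy":-1.4,"dz":0.1,"wx":0,"wy":0,"wz":7.8},{"dx":-2.4,"dy":-1.4,"dz":0.1,"wx":0,"wy":0,"wz":7.8}]'; python3 -m inch '[{"dx":0,"dy":0,"dz":0,"wx":0,"wy":0,"wz":0},{"dx":0,"dy":0,"dz":0,"wx":0,"wy":0,"wz":0}]'
python3 - <<'E'
from h import *
p=eyes.camera_params('wrist'); im=eyes.snapshot('wrist')
np.save('pw.npy',p,allow_pickle=True)
cv2.imwrite('pics/w8.png',cv2.resize(im[:,:,::-1],(800,600),interpolation=cv2.INTER_CUBIC))
E
```

```text
t: 27.75
tcp_pos: [0.4281, -0.0834, 0.2049]
tool_rot: [0.983, 0.181, -0.001, -0.001]
force: [0.0, -0.6, -0.1]
finger_gap: 1.004
gripper_force: 0.0
t: 28.0
tcp_pos: [0.4306, -0.0838, 0.2057]
tool_rot: [0.983, 0.185, 0.0, 0.0]
force: [-0.3, 0.6, -0.7]
finger_gap: 1.0
gripper_force: 0.0
```

View pics/w8.png

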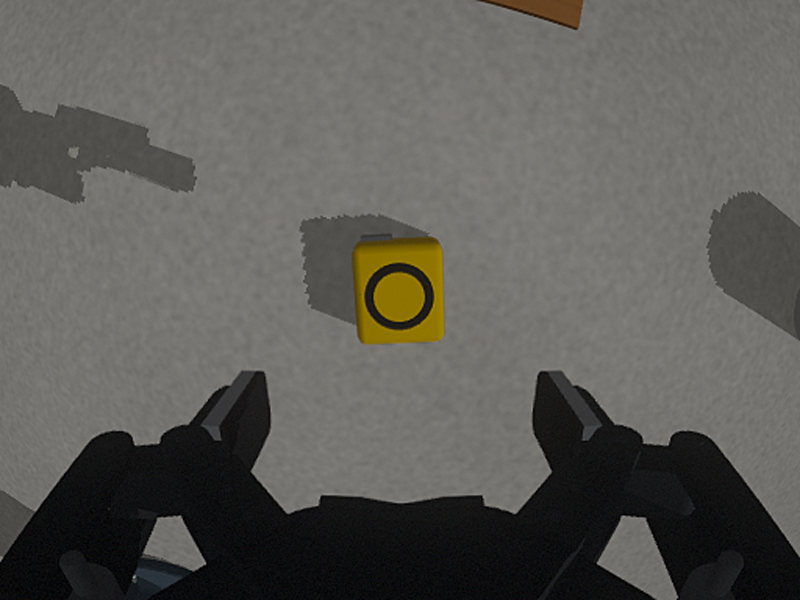

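The tape is between the fingers, with its ring at (399,296). Its edges run 354-443 by 239-343, aligned within about 2°.

```bash
python3 - <<'E'
from h import *
p=np.load('pw.npy',allow_pickle=True).item()
f=lambda u,v,z:world(p,((u+.5)*.64-.5,(v+.5)*.64-.5),z,True).round(4)
print(f(399,296,.03))
E
python3 go.py .4335 -.0835 .078 20.5 7
```

```text
[ 0.4329 -0.0831  0.03  ]
t 28.05 pos [ 0.431  -0.0839  0.2058] yaw 21.26
7 rows: d cm [0.034 0.007 1.825] w deg [ 0.009 -0.01   0.109]
```

```bash
python3 -m inch '[{"dx":0.1,"dy":0,"dz":1.5,"wx":0,"wy":0,"wz":0.2},{"dx":0.1,"dy":0,"dz":3,"wx":0,"wy":0,"wz":0.2},{"dx":0,"dy":0,"dz":3,"wx":0,"wy":0,"wz":0},{"dx":0,"dy":0,"dz":2.5,"wx":0,"wy":0,"wz":0},{"dx":0,"dy":0,"dz":1.5,"wx":0,"wy":0,"wz":0},{"dx":0,"dy":0,"dz":0.8,"wx":0,"wy":0,"wz":0},{"dx":0,"dy":0,"dz":0.4,"wx":0,"wy":0,"wz":0},{"dx":0,"dy":0,"dz":0,"wx":0,"wy":0,"wz":0}]'
python3 -m inch '[{"dx":0,"dy":0,"dz":0,"wx":0,"wy":0,"wz":0},{"dx":0,"dy":0,"dz":0,"wx":0,"wy":0,"wz":0},{"dx":0,"dy":0,"dz":0,"wx":0,"wy":0,"wz":0},{"dx":0,"dy":0,"dz":0,"wx":0,"wy":0,"wz":0},{"dx":0,"dy":0,"dz":0,"wx":0,"wy":0,"wz":0},{"dx":0,"dy":0,"dz":0,"wx":0,"wy":0,"wz":0},{"dx":0,"dy":0,"dz":0,"wx":0,"wy":0,"wz":0}]' 0.3 40
python3 -m inch '[{"dx":0,"dy":0,"dz":-1.5,"wx":0,"wy":0,"wz":0},{"dx":0,"dy":0,"dz":-3,"wx":0,"wy":0,"wz":0},{"dx":0,"dy":0,"dz":-3,"wx":0,"wy":0,"wz":0},{"dx":0,"dy":0,"dz":-3,"wx":0,"wy":0,"wz":0},{"dx":0,"dy":0,"dz":-3,"wx":0,"wy":0,"wz":0},{"dx":0,"dy":0,"dz":-1.5,"wx":0,"wy":0,"wz":0}]'; python3 go.py .6435 .0597 .225 9.15 10
```

```text
t: 29.05
tcp_pos: [0.4319, -0.0828, 0.079]
tool_rot: [0.984, 0.181, 0.0, 0.0]
force: [-0.3, 1.0, -0.5]
finger_gap: 0.998
gripper_force: 0.0
t: 29.92
tcp_pos: [0.4316, -0.0828, 0.0797]
tool_rot: [0.984, 0.181, 0.0, 0.0]
force: [-0.2, -0.2, 4.8]
finger_gap: 0.58
gripper_force: 40.6
t: 30.68
tcp_pos: [0.4315, -0.0827, 0.2305]
tool_rot: [0.984, 0.18, 0.001, 0.001]
force: [0.0, -0.9, -2.0]
finger_gap: 0.581
gripper_force: 42.0
t 30.68 pos [ 0.4315 -0.0827  0.2305] yaw 20.78
10 rows: d cm [ 2.429 -0.805  0.057] w deg [ 0.009 -0.01   1.163]
```

```bash
python3 -m inch '[{"dx":1.2,"dy":-0.4,"dz":0,"wx":0,"wy":0,"wz":0.6},{"dx":2.4,"dy":-0.8,"dz":0,"wx":0,"wy":0,"wz":1.2},{"dx":2.4,"dy":-0.8,"dz":0,"wx":0,"wy":0,"wz":1.2},{"dx":2.4,"dy":-0.8,"dz":0,"wx":0,"wy":0,"wz":1.2},{"dx":2.4,"dy":-0.8,"dz":0,"wx":0,"wy":0,"wz":1.2},{"dx":2.4,"dy":-0.8,"dz":0,"wx":0,"wy":0,"wz":1.2},{"dx":1.2,"dy":-0.4,"dz":0,"wx":0,"wy":0,"wz":1.2},{"dx":0,"dy":0,"dz":0,"wx":0,"wy":0,"wz":0},{"dx":0,"dy":0,"dz":0,"wx":0,"wy":0,"wz":0}]'; python3 go.py .642 .0597 .225 9.15 6
python3 - <<'E'
from h import *
p=eyes.camera_params('wrist'); im=eyes.snapshot('wrist')
np.save('pw.npy',p,allow_pickle=True)
cv2.imwrite('pics/w9.png',cv2.resize(im[:,:,::-1],(800,600),interpolation=cv2.INTER_CUBIC))
E
```

```text
t: 31.8
tcp_pos: [0.5529, 0.0067, 0.2284]
tool_rot: [0.994, 0.113, -0.001, -0.0]
force: [-0.6, 0.9, -1.8]
finger_gap: 0.585
gripper_force: 42.0
t 31.8 pos [0.5529 0.0067 0.2284] yaw 12.98
6 rows: d cm [ 1.631 -0.573  0.054] w deg [-0.006  0.02   0.638]
```

View pics/w9.png

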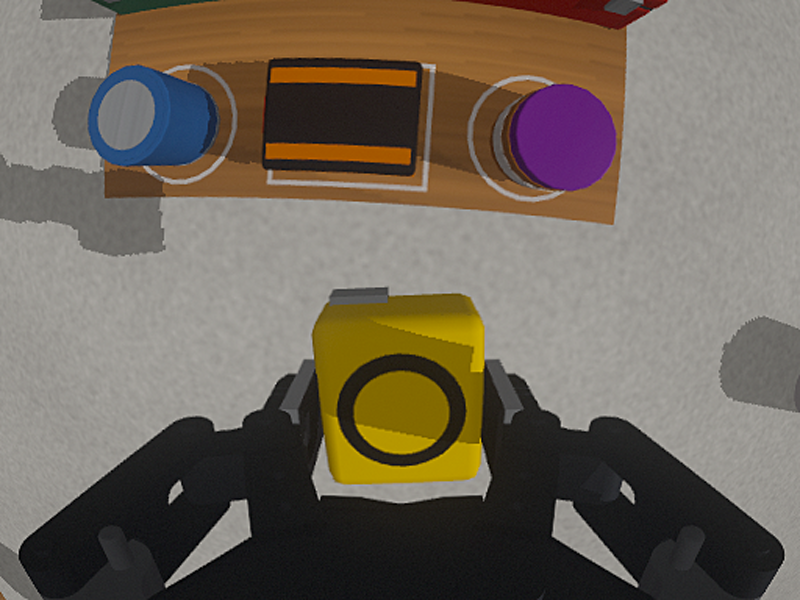

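The battery sits in the rectangle, squared, with top corners (268,59), (421,62), (416,175) and (264,169). The tape is held with its ring at (401,410).

```bash
python3 - <<'E'
from h import *
p=np.load('pw.npy',allow_pickle=True).item()
f=lambda u,v,z:world(p,((u+.5)*.64-.5,(v+.5)*.64-.5),z,True).round(4)
c=np.array([f(*c,.063) for c in((268,59),(421,62),(416,175),(264,169))]);print('bat',c.mean(0))
d=c[0]+c[3]-c[1]-c[2];print(np.degrees(np.arctan2(-d[0],d[1])))
s=sense();M=R.from_quat(s['tool_rot']).as_matrix()
t=f(401,410,s['tcp_pos'][2]-.0797+.03);print('tape rel tool',M.T@(t-s['tcp_pos']))
E
python3 go.py .6425 .0597 .228 9.15 5
```

```text
bat [0.6427 0.0573 0.063 ]
9.305182278464844
tape rel tool [0.00208244 0.00102354 0.0496484 ]
t 31.85 pos [0.5529 0.0065 0.2286] yaw 12.96
5 rows: d cm [ 1.967 -0.687  0.009] w deg [-0.005  0.019  0.761]
```

```bash
python3 -m inch '[{"dx":1.93,"dy":-0.68,"dz":0,"wx":0,"wy":0,"wz":0.75},{"dx":1.93,"dy":-0.68,"dz":0,"wx":0,"wy":0,"wz":0.75},{"dx":1.93,"dy":-0.68,"dz":0,"wx":0,"wy":0,"wz":0.75},{"dx":1.93,"dy":-0.68,"dz":0,"wx":0,"wy":0,"wz":0.75},{"dx":1.93,"dy":-0.68,"dz":0,"wx":0,"wy":0,"wz":0.75},{"dx":0,"dy":0,"dz":0,"wx":0,"wy":0,"wz":0},{"dx":0,"dy":0,"dz":1.5,"wx":0,"wy":0,"wz":0},{"dx":0,"dy":0,"dz":2.5,"wx":0,"wy":0,"wz":0},{"dx":0,"dy":0,"dz":1.5,"wx":0,"wy":0,"wz":0},{"dx":0,"dy":0,"dz":0,"wx":0,"wy":0,"wz":0}]'; python3 -m inch '[{"dx":0,"dy":0,"dz":0,"wx":0,"wy":0,"wz":0}]'; python3 go.py .641 .059 .1435 9.15 4
```

```text
t: 33.1
tcp_pos: [0.6401, 0.059, 0.1719]
tool_rot: [0.997, 0.08, -0.002, -0.0]
force: [-0.1, 0.4, -2.1]
finger_gap: 0.582
gripper_force: 41.9
t: 33.22
tcp_pos: [0.6419, 0.0591, 0.1743]
tool_rot: [0.997, 0.08, 0.0, 0.0]
force: [-0.0, 0.2, -0.7]
finger_gap: 0.581
gripper_force: 41.9
t 33.23 pos [0.6419 0.0591 0.1743] yaw 9.22
4 rows: d cm [-0.024 -0.002  0.77 ] w deg [ 0.003 -0.01   0.017]
```

```bash
python3 -m inch '[{"dx":-0.08,"dy":0,"dz":1.2,"wx":0,"wy":0,"wz":0},{"dx":0,"dy":0,"dz":1.0,"wx":0,"wy":0,"wz":0},{"dx":0,"dy":0,"dz":0.4,"wx":0,"wy":0,"wz":0},{"dx":0,"dy":0,"dz":0.3,"wx":0,"wy":0,"wz":0},{"dx":0,"dy":0,"dz":0,"wx":0,"wy":0,"wz":0},{"dx":0,"dy":0,"dz":0,"wx":0,"wy":0,"wz":0},{"dx":0,"dy":0,"dz":0,"wx":0,"wy":0,"wz":0}]'; python3 go.py .641 .059 .1425 9.15 1
```

```text
t: 34.1
tcp_pos: [0.6411, 0.0592, 0.1452]
tool_rot: [0.997, 0.08, 0.0, 0.0]
force: [0.5, -0.0, -1.2]
finger_gap: 0.578
gripper_force: 42.0
t 34.1 pos [0.6411 0.0592 0.1452] yaw 9.23
1 rows: d cm [-0.011  0.016  0.272] w deg [ 0.008 -0.035  0.079]
```

```bash
python3 -m inch '[{"dx":0,"dy":0,"dz":0.15,"wx":0,"wy":0,"wz":0},{"dx":0,"dy":0,"dz":0.1,"wx":0,"wy":0,"wz":0},{"dx":0,"dy":0,"dz":0.05,"wx":0,"wy":0,"wz":0},{"dx":0,"dy":0,"dz":0,"wx":0,"wy":0,"wz":0}]'
```

```text
t: 34.6
tcp_pos: [0.6409, 0.0592, 0.1428]
tool_rot: [0.997, 0.081, 0.0, 0.0]
force: [-1.7, -0.5, 5.8]
finger_gap: 0.58
gripper_force: 42.5
```

Contact made, so I'll release, lift, back off and look.

```bash
python3 -m inch '[{"dx":0,"dy":0,"dz":0,"wx":0,"wy":0,"wz":0},{"dx":0,"dy":0,"dz":0,"wx":0,"wy":0,"wz":0},{"dx":0,"dy":0,"dz":0,"wx":0,"wy":0,"wz":0},{"dx":0,"dy":0,"dz":0,"wx":0,"wy":0,"wz":0},{"dx":0,"dy":0,"dz":0,"wx":0,"wy":0,"wz":0}]' 1;python3 -m inch '[{"dx":0,"dy":0,"dz":-1.5,"wx":0,"wy":0,"wz":0},{"dx":0,"dy":0,"dz":-3,"wx":0,"wy":0,"wz":0},{"dx":0,"dy":0,"dz":-3,"wx":0,"wy":0,"wz":0},{"dx":0,"dy":0,"dz":-3,"wx":0,"wy":0,"wz":0},{"dx":-2,"dy":0,"dz":-2,"wx":0,"wy":0,"wz":0},{"dx":-3,"dy":0,"dz":0,"wx":0,"wy":0,"wz":0},{"dx":-2,"dy":0,"dz":0,"wx":0,"wy":0,"wz":0},{"dx":0,"dy":0,"dz":0,"wx":0,"wy":0,"wz":0},{"dx":0,"dy":0,"dz":0,"wx":0,"wy":0,"wz":0}]'
python3 - <<'E'
from h import *
p=eyes.camera_params('wrist'); im=eyes.snapshot('wrist')
np.save('pw.npy',p,allow_pickle=True)
cv2.imwrite('pics/w10.png',cv2.resize(im[:,:,::-1],(800,600),interpolation=cv2.INTER_CUBIC))
E
```

```text
t: 35.22
tcp_pos: [0.6409, 0.0592, 0.1418]
tool_rot: [0.997, 0.08, -0.0, -0.0]
force: [-0.4, -0.7, 0.5]
finger_gap: 1.001
gripper_force: 0.0
t: 36.35
tcp_pos: [0.573, 0.0479, 0.2678]
tool_rot: [0.997, 0.08, 0.001, 0.0]
force: [0.6, -0.0, -0.3]
finger_gap: 1.0
gripper_force: 0.0
```

View pics/w10.png

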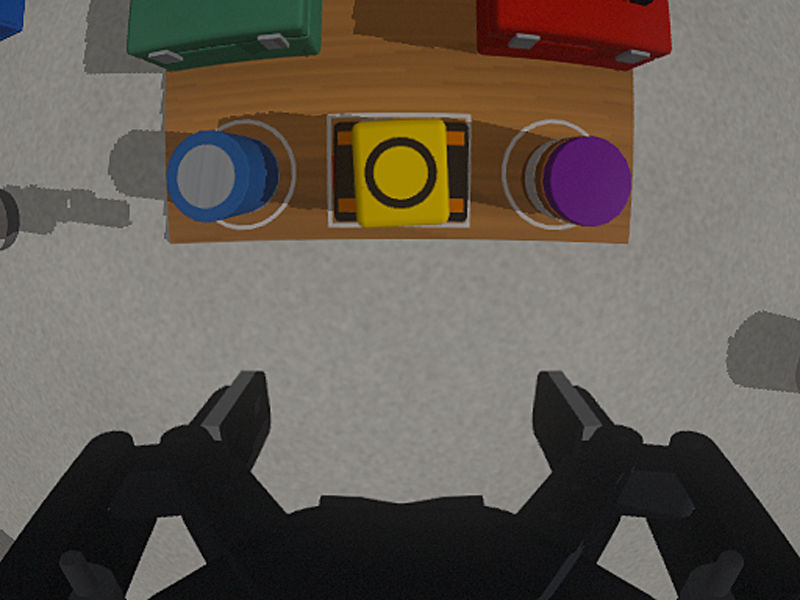

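The tape lies on the pack with its ring at (400,172). The rectangle spans 328-470 by 115-227, the tin disc is at (205,177) and the jar lid at (588,181). I'll do a last numeric check.

Run:
```python
from h import *
p=np.load('pw.npy',allow_pickle=True).item()
f=lambda u,v,z:world(p,((u+.5)*.64-.5,(v+.5)*.64-.5),z,True).round(4)[:2]
m=np.mean([f(*c,.005) for c in((328,115),(470,115),(469,227),(329,227))],0)
y=np.array([-np.sin(np.radians(9.15)),np.cos(np.radians(9.15))])
b=np.mean([f(*c,.063) for c in((333,121),(467,121),(467,222),(334,222))],0)
print('bat-mid',b-m,'tape-bat',f(400,172,.093)-b,'tin-g',f(205,177,.077)-m-.115*y,'jar-r',f(588,181,.071)-m+.115*y)
```

```text
bat-mid [-0.0009   -0.001175] tape-bat [-1.05e-03 -5.00e-05] tin-g [-0.00046274 -0.00156167] jar-r [-0.00323726  0.00131167]
```

All are within 4 mm, so I'm handing in.

```bash
python3 -c "
from station import workorder; print(workorder.sign_off())"
```

```text
the job is handed in; nothing more can be done
None
```

I set out the board and handed the job in at about 36 s: the tin, jar, battery pack and tape measure each measured within about 4 mm of their marks in the last picture, and I never touched the mug or bottle. The hand-in gave no verdict.

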